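# Hook and latch the cover of a chain-drive housing

## Task

Close the chain-drive housing with its yellow cover: take the cover by its black grip from the sloping stand, keep it tilted while you hook its dark-striped edge under the housing's red lip, then lower the other edge gently, without letting it drop or slam, until the cover lies flat in its seat. Then swing the red catch all the way over the cover to lock it, and leave the other parts on the table where they are.

Things in the scene. Friction and masses are not known exactly. Their poses are not given: they have to be found in the camera images.
- cover: Yellow cover plate with a black grip, about 0.35 kg, as a whole. Origin: centre of the plate's underside. Its body axes are NOT the plate's: the plate leans 25 degrees in them (they are upright while it rests on the stand). Use point plate for its attitude. It starts resting on the sloping stand, striped edge low and nearest the robot.
- plate (a point): The plate of the yellow cover, 160 (x) x 120 (y) x 6 mm (z). Point: centre of its underside; z: plate normal, out of the top face (the grip side). Its -x edge, marked by a dark 12 mm stripe on top, is the one to hook; the black upright grip stands on the middle of the top. At the start its z leans 25 degrees from vertical and its x points uphill.
- grip (a point): Point to pinch on the cover's black grip, a flat tab 12 mm thick (plate x), 70 mm long (plate y), 42 mm tall over the plate. The point is mid-tab, 32 mm above the cover's underside (26 mm over its top face). Pinch it along the plate's x with the tool along the plate's normal. Axes as point plate's.
- hook_edge (a point): Middle of the lower corner line of the cover's striped edge: 80 mm from point plate along the plate's -x, on the underside. Axes as point plate's.
- housing: Grey open-topped box fixed to the table, sprockets inside, 182 mm long (x) x 142 mm wide (y), walls 8 mm. Origin: on the table under the cavity's centre; z up. The cover lies in a cavity 166 (x) x 126 mm (y) on a dark ledge. Side and far (+x) walls rise 8 mm above the seat; the near (-x) wall rises 14 mm and carries the lip. Housing and stand may swap sides.
- lip_edge (a point): Middle of the lower inner edge of the red lip on the housing's near wall. The lip reaches 14 mm from that wall's inner face (at housing x = -83 mm) towards +x, over the full width, and is 5 mm thick; its underside is 14 mm above the seat, 74 mm above the table. Axes as the housing's.
- seat (a point): Centre of the seat plane on which the cover's underside must lie, 60 mm above the table, over the housing's origin. Axes as the housing's.
- catch (a joint): Swing catch, rad: 0 = at its stop, arm pointing to housing -x over the cover (locked); grows anticlockwise seen from above to 1.9, at 1.57 it points to housing -y. Starts at 1.4 to 1.75, stays where left (about 1 N at the knob). Vertical pivot at housing x = +104 mm, y = 0. Red arm 62 mm long, 16 mm wide, 69 to 75 mm above the table, 3 mm above a seated cover.
- catch_knob (a point): Black upright knob on the catch arm, a cylinder 16 mm in diameter and 36 mm tall, from 75 to 111 mm above the table, axis 55 mm from the pivot. The point is on its axis, 93 mm above the table.
- stand: Plywood sloping stand fixed to the table, base 190 mm (its x) x 110 mm (its y). Origin: under the centre of the base. Its deck, 166 x 100 mm, slopes at 25 degrees, low end towards -x, with a 5 mm stop at the low end; the deck's centre is 90 mm above the table.
- pillow_block: Bystander: green pillow-block bearing, 125 mm long, 40 mm wide, 72 mm tall, loose. Origin under its centre.
- sprocket: Bystander: steel sprocket lying flat, 75 mm in diameter, 18 mm tall, loose. Origin under its centre.
- bearing: Bystander: steel bearing ring, 62 mm in diameter, 18 mm tall, loose. Origin under its centre.
- carton: Bystander: cardboard carton 90 x 130 x 60 mm, loose. Origin under its centre.
- grease_jar: Bystander: grey jar, 70 mm in diameter, 90 mm tall, loose. Origin under its centre.
- wrench: Bystander: steel wrench 200 mm long lying flat, loose.

How it is judged:
By the outcome, as a careful person would: the job done as asked, in the order asked, and still so for the second after the job is handed in, with the robot touching nothing.
It also fails if it takes over 58 s, if anything falls off the work surface, if the arm or the gripper's body presses on something with over 40 N, if the wrist force passes 120 N, or if a joint passes its speed limit or range.

## Robot

A 6-joint arm with a two-finger parallel gripper is mounted at the origin on the work surface. World frame = base frame: x ahead of the robot, y to its left, z up, the work surface at z = 0. Lengths are in m, angles in rad, forces in N, time in s.
With the tool pointing down it reaches from about 0.35 to 0.875 m from the base axis. Payload 4.2 kg.
Tool frame: the origin (TCP) lies at the very end of the fingers, on their centre line; the grasp point (between the pads) lies 19 mm behind it; z points along the fingers, y is the direction in which the jaws open and shut (so a half turn about z gives the same grasp; the last joint's range is limited). The gripper opens to 87 mm and grips with 3 to 60 N. Pads are 19 mm wide; open, the fingers measure 117 mm over their backs; the gripper's body (75 mm by 190 mm) begins 51 mm behind the grasp point.
Start: joints at [-1.081, 0.385, 0.008, 0, -1.194, -0.259], TCP at [0.143, -0.608, 0.223] pointing down, gripper open.
Joint ranges: [-3.14, 3.14], [-1.21, 2.06], [-1.07, 1.41], [-3.16, 2.05], [-2.99, -0.16], [-3.1, 3.1]. Speed limits (rad/s): [2.79, 2.79, 3.14, 3.14, 3.14, 3.14].

## Interface

Orientations are given as a unit quaternion [x, y, z, w].
In Python, from bench import * gives the robot as it stands.
- The arm moves only by the tool step_arm, never from a script. Its argument "plan" is a list of rows, each a list of 5 numbers: the shift along the tool's x, y, z scaled (see below), then the turn about the tool's z scaled (see below), then the gripper's target within -1 to 1 (shut at 1, half-way at 0, fully open at -1). A call has 1 to 20 rows; each row is the pose to reach, as a shift and turn from the pose commanded when the call began, along the tool's axes at that moment; what a row does not reach only later rows make up. The controller multiplies each number of a shift by 0.3 m and each number of a turn by 90 degrees. A row lasts 1/8 s, in which the tool goes at most 62.5 mm and 10.7 degrees, less where a joint would pass 70% of its speed; a pose out of reach is approached as far as the arm can. A call with a number of a shift or a turn outside -1 to 1 is refused whole. A call with a gripper value outside its range is refused whole. The fingers move at their own pace and stop on an object; "force" is the grip in N (left out, the last holds). Time passes only in rows, so rows that repeat a pose let the fingers close. It gives the time, the measured TCP pose, the force and the opening at its end, in the units of the state.
- get_state(): the state, without advancing time (a new reading comes with each control period).
- snapshot(name): name is "side" or "top"; returns the picture (420x560x3 uint8, red, green, blue); there is no depth.
- camera_params(name): a dict with "vertical_fov" (degrees; the focal length in pixels is half the picture's height over the tangent of half this angle, whatever the lens; pixels are square), "cx", "cy" (the principal point, pixels), "extrinsics" (4x4, takes a point from world to camera coordinates). Camera axes: x right, y down, z forward; pixel columns grow to the right and rows downward; lengths in m; the calibration is good to about 2 mm. A picture is of the moment at which its call begins. camera_params takes no time and is no camera call.
- finish_job(): hands the job in, once; it reports no verdict.
Trained networks look in the newest picture that a camera, given by its name, has taken for a name from the list of things; names that differ only in an ending like _2 or _b are one class to them, and where a whole thing is asked for, a point or a joint stands for the part that bears it (a point fixed in the world has none). Each returns a list of dicts, best first, with "score" (0 to 1); they miss things now and then, are a little off and sometimes report something else, mostly with a low value. They report only what shows in the picture. A call takes as long as a camera call.
- spot_in(thing, camera): "point" ([x, y, z] in m, in world coordinates, good to about 4 mm: the middle of the surface that is visible of it).
- outline_of(thing, camera): "mask" (420x560 bool, what is visible of it).
- tip_of(thing, camera): "point" ([x, y, z] in m, in world coordinates, good to about 4 mm: a listed point, or the origin of a listed thing).
The state is a dict: "t": time; "joint_pos": joint angles; "qd": joint speeds; "effort": joint torques, N m; "ee_pos": TCP position; "tool_rot": TCP orientation; "ft_force": force on the tool from outside, world axes, zero at the start; "wrist_torque": the same for the moment, N m; "gripper_width": finger opening in m.
Only numpy, scipy, OpenCV 4.12 (cv2) and the standard library are available. Lean on these libraries where they do the work, as an engineer would, in place of code of your own. Each camera call takes 0.05 s, during which the arm holds its last target.

## Working session

There is one attempt and no reset: what is moved stays moved. The work goes in short steps, Python scripts to look and compute and a tool call to move; the robot and the scene stay as the last step left them, time stands still between calls to the robot, and variables do not carry over. Pictures are saved under pics/ and viewed, and the job is handed in when it is done.

Besides the shell and the picture viewer there is one more tool, called after "Request:" in YAML: its name, and indented under it one key for each argument. step_arm: Moves the arm, as the interface text tells. Shifts and turns lie within -1 to 1; 1 stands for 0.3 m of shift or 90 degrees of turn. Its arguments: {"type":"object","properties":{"plan":{"type":"array","items":{"type":"array","items":{"type":"number"}}},"force":{"type":"number"}},"required":["plan"]}

```bash
mkdir -p pics; ls
cat > h.py <<'E'
from bench import *
import numpy as np, cv2
from scipy.spatial.transform import Rotation as R
def save(n,im): cv2.imwrite(f'pics/{n}.png',cv2.cvtColor(im,cv2.COLOR_RGB2BGR))
def proj(c,P):
    p=camera_params(c);E=np.array(p['extrinsics']);f=210/np.tan(np.radians(p['vertical_fov'])/2)
    P=np.atleast_2d(P);q=P@E[:3,:3].T+E[:3,3]
    return np.c_[f*q[:,0]/q[:,2]+p['cx'],f*q[:,1]/q[:,2]+p['cy']]
def ray(c,u,v):
    p=camera_params(c);E=np.array(p['extrinsics']);f=210/np.tan(np.radians(p['vertical_fov'])/2)
    d=E[:3,:3].T@np.array([(u-p['cx'])/f,(v-p['cy'])/f,1]);o=-E[:3,:3].T@E[:3,3]
    return o,d/np.linalg.norm(d)
def onz(c,u,v,z):
    o,d=ray(c,u,v);return o+d*(z-o[2])/d[2]
E
python3 - <<'E'
from h import *
s=get_state();print({k:np.round(v,4) for k,v in s.items()})
print(R.from_quat(s['tool_rot']).as_matrix().round(3))
for c in('top','side'):
    save(c+'0',snapshot(c)); p=camera_params(c);print(c,p['vertical_fov'],p['cx'],p['cy'],np.round(p['extrinsics'],3).tolist(), onz(c,280,210,0))
for t in ['plate','grip','hook_edge','lip_edge','seat','catch_knob','housing','stand','cover']:
    for c in('top','side'):
        r=tip_of(t,c);print(t,c,[(np.round(a['point'],4).tolist(),round(a['score'],2)) for a in r[:2]])
E
```

```text
pics
{'t': np.float64(0.0), 'joint_pos': array([-1.0814e+00,  3.8550e-01,  6.6000e-03, -5.0000e-04, -1.1940e+00,
       -2.5860e-01]), 'qd': array([ 0.0006,  0.0003,  0.0012,  0.0009,  0.0016, -0.0022]), 'effort': array([ 1.60000e-03, -3.90668e+01,  1.87403e+01,  4.21980e+00,
        1.09000e-02, -2.00000e-04]), 'ee_pos': array([ 0.1429, -0.6078,  0.2215]), 'tool_rot': array([-1.150e-01,  9.934e-01,  1.100e-03, -2.000e-04]), 'ft_force': array([ 0.1016, -0.3959,  0.3709]), 'wrist_torque': array([-0.0534, -0.0317, -0.0014]), 'gripper_width': np.float64(0.0871)}
[[-0.974 -0.229 -0.001]
 [-0.229  0.974  0.002]
 [ 0.     0.002 -1.   ]]
top 47.67248171845638 281.4546924447747 211.18463823095445 [[0.02, -1.0, -0.009, -0.008], [-0.99, -0.019, -0.137, 0.51], [0.137, 0.011, -0.99, 1.326], [0.0, 0.0, 0.0, 1.0]] [0.51787992 0.00661004 0.        ]
side 46.05315120637876 274.4123508797381 210.988069627718 [[0.948, -0.318, -0.006, -0.48], [-0.175, -0.506, -0.845, 0.155], [0.266, 0.802, -0.535, 1.407], [0.0, 0.0, 0.0, 1.0]] [0.56540381 0.11799243 0.        ]
plate top [([0.502, 0.1977, 0.09], 0.95)]
plate side []
grip top [([0.4861, 0.1957, 0.1203], 0.79)]
grip side []
hook_edge top [([0.4242, 0.1867, 0.059], 0.57)]
hook_edge side []
lip_edge top [([0.4388, -0.2171, 0.0745], 0.87)]
lip_edge side [([0.4357, -0.2183, 0.0764], 0.78)]
seat top [([0.5096, -0.2214, 0.0572], 0.67)]
seat side [([0.5044, -0.2168, 0.059], 0.68)]
catch_knob top [([0.5071, -0.2164, -0.0002], 0.7)]
catch_knob side [([0.6196, -0.2619, 0.0921], 0.72)]
housing top [([0.5054, -0.2137, -0.0001], 0.84)]
housing side [([0.5014, -0.2178, -0.0032], 0.72)]
stand top [([0.6194, -0.2598, 0.0929], 0.45)]
stand side []
cover top [([0.4925, 0.1985, 0.0886], 0.67)]
cover side []
```

View pics/top0.png

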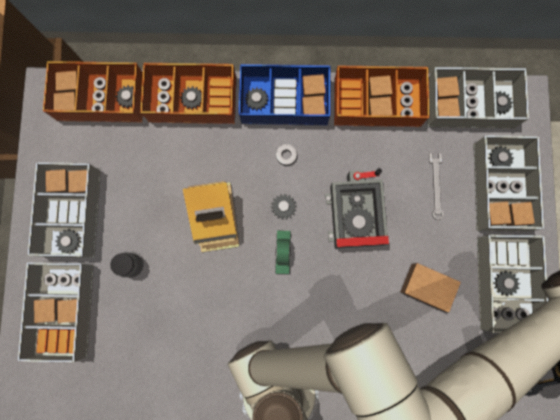

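View pics/side0.png

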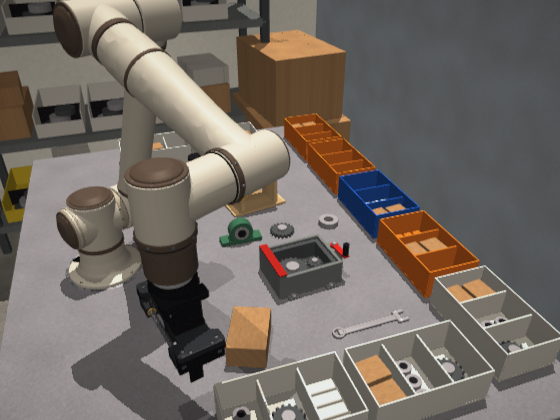

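Run:
```python
import cv2
im=cv2.imread('pics/top0.png')
a=cv2.resize(im[170:260,170:250],None,fx=6,fy=6,interpolation=cv2.INTER_CUBIC)
cv2.imwrite('pics/z1.png',a)
b=cv2.resize(im[160:255,320:395],None,fx=6,fy=6,interpolation=cv2.INTER_CUBIC)
cv2.imwrite('pics/z2.png',b)
```

```text
(no output)
```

View pics/z1.png

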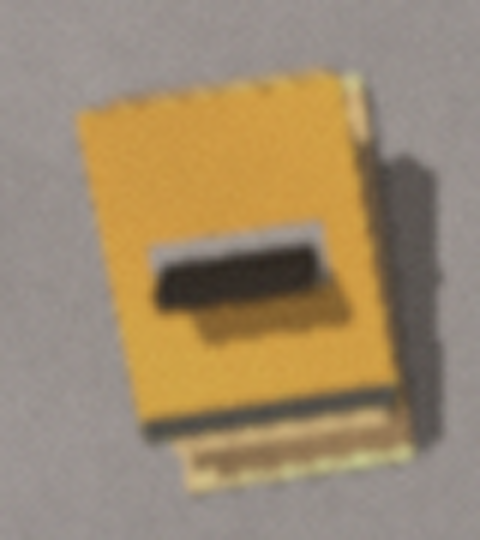

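View pics/z2.png

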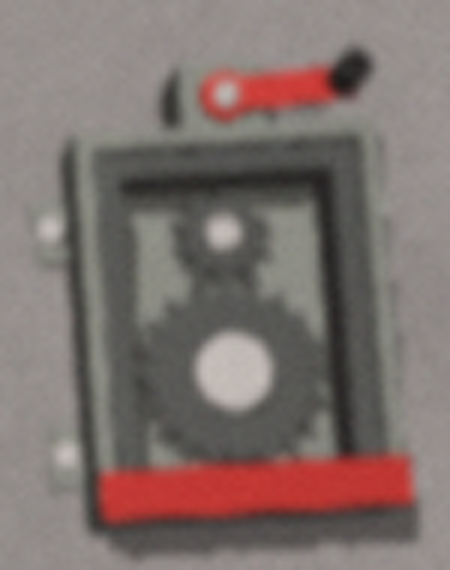

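```bash
cat > fit.py <<'E'
from h import *
from scipy.optimize import least_squares
def Rz(a): return R.from_euler('z',a).as_matrix()
def plateR(yaw,th): return Rz(yaw)@R.from_euler('y',-th).as_matrix()
E
python3 - <<'E'
from fit import *
im=cv2.cvtColor(cv2.imread('pics/top0.png'),cv2.COLOR_BGR2HSV)
# plate corners in top view (zoomed/6+offset), pixel centre convention: zoom px (u+.5)/6-.5
def px(u,v,o): return ((u+.5)/6-.5+o[0],(v+.5)/6-.5+o[1])
pc=[px(*a,(170,170)) for a in [(76,116),(337,70),(399,398),(143,440)]]
mdl=np.array([[80,60,6],[80,-60,6],[-80,-60,6],[-80,60,6]])/1000.
def res(p,full=False):
    x,y,z,yaw=p; P=np.array([x,y,z])+mdl@plateR(yaw,np.radians(25)).T
    return (proj('top',P)-pc).ravel()
for fixz in (True,False):
    if fixz: s=least_squares(lambda q:res([q[0],q[1],.09,q[2]]),[.5,.2,.1]);
    else: s=least_squares(res,[.5,.2,.09,.1])
    print('plate',s.x.round(4),np.degrees(s.x[-1]).round(2),s.fun.round(2))
# housing
hp=[px(*a,(320,160)) for a in [(100,477),(410,455),(413,500),(103,523),(225,95),(72,140),(380,128)]]
hm=np.array([[-69,71,79],[-69,-71,79],[-91,-71,79],[-91,71,79],[104,0,76],[91,71,68],[91,-71,68]])/1000.
def rh(p):
    return (proj('top',np.array([p[0],p[1],0])+hm@Rz(p[2]).T)-hp).ravel()
s=least_squares(rh,[.505,-.217,0.05],loss='soft_l1');print('housing',s.x.round(4),np.degrees(s.x[2]),rh(s.x).round(2).tolist())
print('knob',onz('top',*px(352,66,(320,160)),.111))
E
python3 - <<'E'
import cv2
im=cv2.imread('pics/side0.png')
cv2.imwrite('pics/z3.png',cv2.resize(im[225:310,245:360],None,fx=6,fy=6,interpolation=cv2.INTER_CUBIC))
E
```

```text
plate [0.4957 0.1985 0.1795] 10.28 [-0.57 -0.71  0.1  -0.09  0.2   0.48  0.29  0.33]
plate [0.4978 0.2011 0.0745 0.1799] 10.31 [-0.25 -0.42 -0.12  0.27 -0.1   0.18  0.48 -0.03]
housing [ 0.5041 -0.2163  0.0761] 4.361948647789879 [0.05, -0.31, 0.03, 0.43, 0.22, 0.93, 0.12, 0.03, -0.04, 0.45, 0.21, -0.5, -0.74, -1.36]
knob [ 0.6159427  -0.26095777  0.111     ]
```

View pics/z3.png

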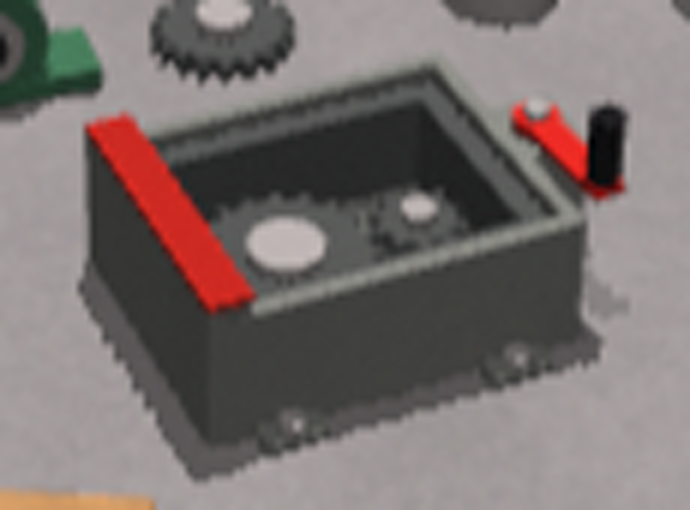

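Run:
```python
from fit import *
def px(u,v,o): return ((u+.5)/6-.5+o[0],(v+.5)/6-.5+o[1])
hp=[px(*a,(320,160)) for a in [(100,477),(410,455),(413,500),(103,523),(225,95)]]
hm=np.array([[-69,71,79],[-69,-71,79],[-91,-71,79],[-91,71,79],[104,0,76]])/1000.
hs=[px(*a,(245,225)) for a in [(88,127),(130,116),(255,296),(212,311),(432,62),(585,213)]]
ms=np.array([[-91,71,79],[-69,71,79],[-69,-71,79],[-91,-71,79],[91,71,68],[91,-71,68]])/1000.
T=lambda p,m:np.array([p[0],p[1],0])+m@Rz(p[2]).T
rt=lambda p:(proj('top',T(p,hm))-hp).ravel()
rs=lambda p:(proj('side',T(p,ms))-hs).ravel()
for n,f in (('top',rt),('side',rs),('both',lambda p:np.r_[rt(p),rs(p)])):
    s=least_squares(f,[.505,-.217,0.05],loss='soft_l1');print(n,s.x.round(4),np.degrees(s.x[2]).round(2),f(s.x).round(2).tolist())
p=s.x
print('lip',T(p,np.array([[-.069,0,.074]])),'pivot',T(p,np.array([[.104,0,.075]])))
k=onz('side',*px(607,110,(245,225)),.111);print('knob side',k)
for k in (k,np.array([.616,-.261,.1])):
    d=Rz(-p[2])@(k-T(p,np.array([[.104,0,.111]]))[0]);print(d,np.arctan2(-d[1],-d[0]))
# required tool yaw & grip targets
g=np.array([.4963,.1985,.09])+plateR(.18,np.radians(25))@[0,0,.032];print('grip',g)
```

```text
top [ 0.5049 -0.2158  0.0814] 4.66 [0.02, -0.48, -0.02, -0.02, 0.22, 0.48, 0.14, -0.15, -0.39, 0.17]
side [ 0.5057 -0.216   0.0938] 5.37 [-0.97, -0.05, -0.56, -0.18, 0.64, 0.1, -0.12, -0.08, 0.48, -1.68, 0.32, 1.15]
both [ 0.5054 -0.2159  0.0868] 4.98 [0.2, -0.52, 0.13, -0.33, 0.41, 0.16, 0.37, -0.18, -0.57, 0.03, -1.04, -0.22, -0.61, -0.32, 0.23, 0.03, -0.56, -0.18, 0.6, -1.61, 0.13, 1.33]
lip [[ 0.43663861 -0.22187698  0.074     ]] pivot [[ 0.6089868  -0.20687359  0.075     ]]
knob side [ 0.61848337 -0.259085    0.111     ]
[ 4.93276281e-03 -5.28382873e-02 -1.38777878e-17] 1.663882369771726
[ 0.00229267 -0.0545307  -0.011     ] 1.6128152315847621
grip [0.48299471 0.19607884 0.11900185]
```

```bash
cat > mv.py <<'E'
import sys
from h import *
# usage: mv.py x y z [yaw_deg of tool y minus 90]
def cur():
    s=get_state();M=R.from_quat(s['tool_rot']).as_matrix();yaw=np.degrees(np.arctan2(-M[0,1],M[1,1]))
    return s,M,yaw
def to(P,yaw=None,s=None):
    s,M,y=cur()
    d=M.T@(np.array(P)-s['ee_pos'])/.3
    return d.round(4).tolist(), (0 if yaw is None else round((y-yaw)/90,4))
if __name__=='__main__':
    s,M,y=cur();print('t',round(float(s['t']),2),s['ee_pos'].round(4),'yaw',y.round(2),'F',s['ft_force'].round(2),'w',round(float(s['gripper_width']),4))
    a=[float(v) for v in sys.argv[1:]]
    if a: print(to(a[:3],a[3] if len(a)>3 else None), 'world->tool x,y,z per 1mm world x',(M.T@[.001,0,0]/.3).round(5),'y',(M.T@[0,.001,0]/.3).round(5))
E
python3 mv.py .40 -.40 .25 10.3
```

```text
t 1.0 [ 0.143  -0.6084  0.2226] yaw 13.22 F [-0.18 -0.66  0.21] w 0.0868
([-0.9929, 0.4803, -0.0914], np.float64(0.0325)) world->tool x,y,z per 1mm world x [-0.00324 -0.00076  0.     ] y [-0.00076  0.00324 -0.     ]
```

Request:
step_arm:
  plan:
    - [-0.99,0.48,-0.09,0.0325,-1]
    - [-0.99,0.48,-0.09,0.0325,-1]
    - [-0.99,0.48,-0.09,0.0325,-1]
    - [-0.99,0.48,-0.09,0.0325,-1]
    - [-0.99,0.48,-0.09,0.0325,-1]
    - [-0.99,0.48,-0.09,0.0325,-1]
    - [-0.99,0.48,-0.09,0.0325,-1]
    - [-0.99,0.48,-0.09,0.0325,-1]

```text
t: 2.0
ee_pos: [0.3983, -0.4009, 0.2493]
tool_rot: [-0.089, 0.996, 0.0, -0.0]
ft_force: [-0.1, 0.1, -0.3]
gripper_width: 0.087
```

```bash
python3 mv.py .45 -.12 .25 10.3
```

```text
t 2.0 [ 0.3983 -0.4009  0.2493] yaw 10.23 F [-0.05  0.13 -0.33] w 0.087
([-0.336, 0.8907, -0.0022], np.float64(-0.0008)) world->tool x,y,z per 1mm world x [-0.00328 -0.00059 -0.     ] y [-0.00059  0.00328  0.     ]
```

Request:
step_arm:
  plan:
    - [-0.34,0.89,0,0,-1]
    - [-0.34,0.89,0,0,-1]
    - [-0.34,0.89,0,0,-1]
    - [-0.34,0.89,0,0,-1]
    - [-0.34,0.89,0,0,-1]
    - [-0.34,0.89,0,0,-1]

```text
t: 2.75
ee_pos: [0.4516, -0.1188, 0.2497]
tool_rot: [-0.091, 0.996, -0.0, 0.0]
ft_force: [0.4, -0.0, -0.9]
gripper_width: 0.087
```

```bash
python3 mv.py .4445 .15 .25 10.3;python3 - <<'E'
from h import *
save('top1',snapshot('top'));save('side1',snapshot('side'))
for t in ['plate','grip','hook_edge','stand']:
    for c in('top','side'):
        r=tip_of(t,c);print(t,c,[(np.round(a['point'],4).tolist(),round(a['score'],2)) for a in r[:2]])
for c in('top','side'):
    im=cv2.imread(f'pics/{c}1.png');cv2.imwrite(f'pics/{c}1z.png',cv2.resize(im[130:280,150:300] if c=='top' else im[140:260,150:300],None,fx=5 if c=='side' else 4,fy=5 if c=='side' else 4,interpolation=cv2.INTER_CUBIC))
E
```

```text
t 2.75 [ 0.4516 -0.1188  0.2497] yaw 10.39 F [ 0.39 -0.01 -0.94] w 0.087
([-0.1382, 0.8855, -0.001], np.float64(0.001)) world->tool x,y,z per 1mm world x [-0.00328 -0.0006   0.     ] y [-0.0006   0.00328  0.     ]
plate top [([0.4976, 0.199, 0.0917], 0.87)]
plate side [([0.5007, 0.2029, 0.0874], 0.93)]
grip top [([0.4827, 0.1965, 0.1193], 0.62)]
grip side [([0.4846, 0.1971, 0.1202], 0.66)]
hook_edge top [([0.4226, 0.187, 0.0564], 0.96)]
hook_edge side [([0.4207, 0.1869, 0.0555], 0.71), ([0.4805, 0.1954, 0.1217], 0.71)]
stand top []
stand side [([0.4351, -0.2203, 0.0761], 0.65), ([0.4921, 0.1908, 0.0007], 0.57)]
```

View pics/side1.png

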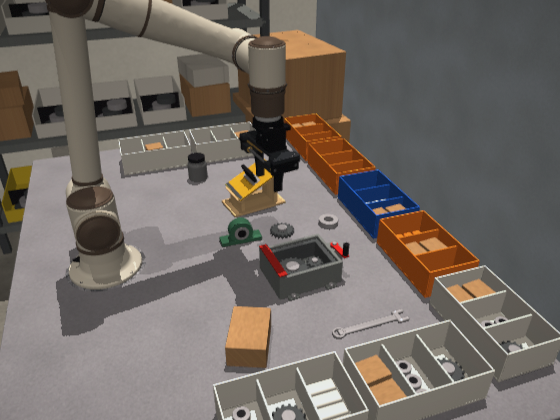

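Request:
step_arm:
  plan:
    - [-0.28,0.95,0.1,0,-1]
    - [-0.28,0.95,0.1,0,-1]
    - [-0.28,0.95,0.1,0,-1]
    - [-0.28,0.95,0.1,0,-1]
    - [-0.28,0.95,0.1,0,-1]
    - [-0.28,0.95,0.1,0,-1]
    - [-0.28,0.95,0.1,0,-1]

```text
t: 4.12
ee_pos: [0.4833, 0.1759, 0.2193]
tool_rot: [-0.09, 0.996, -0.0, -0.0]
ft_force: [-0.0, 0.3, 0.2]
gripper_width: 0.0867
```

```bash
python3 mv.py .4835 .1965 .102 10.3
```

```text
t 4.12 [0.4833 0.1759 0.2193] yaw 10.31 F [-0.01  0.31  0.24] w 0.0867
([-0.0131, 0.0676, 0.391], np.float64(0.0001)) world->tool x,y,z per 1mm world x [-0.00328 -0.0006  -0.     ] y [-0.0006   0.00328 -0.     ]
```

Request:
step_arm:
  plan:
    - [-0.013,0.068,0.0,0,-1]
    - [-0.013,0.068,0.1,0,-1]
    - [-0.013,0.068,0.24,0,-1]
    - [-0.013,0.068,0.24,0,-1]
    - [-0.013,0.068,0.24,0,-1]

```text
t: 4.75
ee_pos: [0.4848, 0.1973, 0.1492]
tool_rot: [-0.09, 0.996, 0.0, 0.001]
ft_force: [0.3, -0.5, -0.2]
gripper_width: 0.0871
```

```bash
python3 mv.py .4835 .1965 .102 10.3;python3 - <<'E'
from h import *
save('top2',snapshot('top'));save('side2',snapshot('side'))
im=cv2.imread('pics/side2.png');cv2.imwrite('pics/side2z.png',cv2.resize(im[130:230,200:310],None,fx=6,fy=6,interpolation=cv2.INTER_CUBIC))
im=cv2.imread('pics/top2.png');cv2.imwrite('pics/top2z.png',cv2.resize(im[150:270,150:270],None,fx=5,fy=5,interpolation=cv2.INTER_CUBIC))
E
```

```text
t 4.75 [0.4848 0.1973 0.1492] yaw 10.31 F [ 0.27 -0.54 -0.19] w 0.0871
([0.0053, -0.0018, 0.1572], np.float64(0.0001)) world->tool x,y,z per 1mm world x [-3.28e-03 -6.00e-04  1.00e-05] y [-0.0006   0.00328  0.     ]
```

View pics/side2z.png

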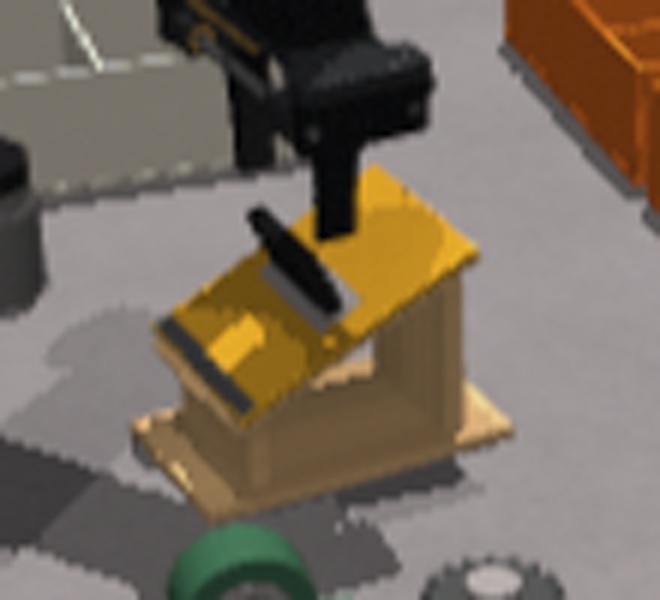

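View pics/top2z.png

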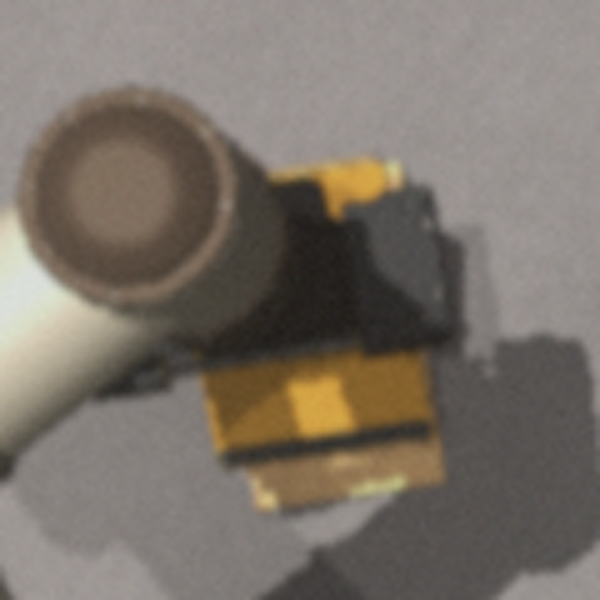

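Request:
step_arm:
  plan:
    - [0.004,-0.002,0.08,0,-1]
    - [0.004,-0.002,0.12,0,-1]
    - [0.004,-0.002,0.157,0,-1]
    - [0.004,-0.002,0.157,0,-1]

```text
t: 5.35
ee_pos: [0.4825, 0.1959, 0.1]
tool_rot: [-0.09, 0.996, -0.0, -0.0]
ft_force: [-0.1, -0.2, -0.4]
gripper_width: 0.0872
```

```bash
python3 mv.py .4835 .1965 .102 10.3
```

```text
t 5.35 [0.4825 0.1959 0.1   ] yaw 10.3 F [-0.05 -0.23 -0.38] w 0.0872
([-0.0038, 0.0014, -0.0066], np.float64(0.0)) world->tool x,y,z per 1mm world x [-0.00328 -0.0006  -0.     ] y [-0.0006   0.00328 -0.     ]
```

Request:
step_arm:
  plan:
    - [0,0,0,0,0.2]
    - [0,0,0,0,0.5]
    - [0,0,0,0,1]
    - [0,0,0,0,1]
    - [0,0,0,0,1]
    - [0,0,0,0,1]
  force: 30

```text
t: 6.1
ee_pos: [0.4828, 0.1962, 0.1009]
tool_rot: [-0.09, 0.996, 0.0, 0.0]
ft_force: [-0.6, 0.4, 3.2]
gripper_width: 0.0697
```

```bash
python3 mv.py .4835 .1965 .102 10.3
```

```text
t 6.1 [0.4828 0.1962 0.1009] yaw 10.31 F [-0.64  0.36  3.19] w 0.0697
([-0.0023, 0.0006, -0.0036], np.float64(0.0001)) world->tool x,y,z per 1mm world x [-0.00328 -0.0006   0.     ] y [-0.0006   0.00328  0.     ]
```

Request:
step_arm:
  plan:
    - [0,0,-0.02,0,1]
    - [0,0,-0.06,0,1]
    - [0,0,-0.12,0,1]
    - [0,0,-0.2,0,1]
    - [0,0,-0.3,0,1]
    - [0,0,-0.3,0,1]
    - [0,0,-0.3,0,1]
  force: 40

```text
t: 6.98
ee_pos: [0.4815, 0.1956, 0.1892]
tool_rot: [-0.089, 0.996, -0.0, -0.001]
ft_force: [-0.5, 0.3, -4.3]
gripper_width: 0.0693
```

```bash
python3 mv.py .49 -.1 .20 5;python3 - <<'E'
from h import *
save('top3',snapshot('top'));save('side3',snapshot('side'))
for t in ['plate','grip','hook_edge']:
    for c in('top','side'):
        r=tip_of(t,c);print(t,c,[(np.round(a['point'],4).tolist(),round(a['score'],2)) for a in r[:2]])
im=cv2.imread('pics/side3.png');cv2.imwrite('pics/side3z.png',cv2.resize(im[100:210,200:320],None,fx=5,fy=5,interpolation=cv2.INTER_CUBIC))
E
```

```text
t 6.97 [0.4815 0.1956 0.1892] yaw 10.26 F [-0.55  0.28 -4.35] w 0.0693
([0.1479, -0.9744, -0.0355], np.float64(0.0585)) world->tool x,y,z per 1mm world x [-3.28e-03 -5.90e-04 -1.00e-05] y [-0.00059  0.00328 -0.     ]
plate top [([0.4976, 0.1974, 0.1778], 0.8), ([0.4223, 0.1867, 0.1459], 0.46)]
plate side [([0.4948, 0.2021, 0.1768], 0.6)]
grip top [([0.4852, 0.1956, 0.2109], 0.82)]
grip side [([0.4818, 0.1913, 0.2108], 0.74)]
hook_edge top [([0.4205, 0.1842, 0.1427], 0.58), ([0.5274, 0.0001, -0.0018], 0.46)]
hook_edge side [([0.4201, 0.1885, 0.1443], 0.86), ([0.3506, 0.4353, 0.0045], 0.72)]
```

View pics/side3z.png

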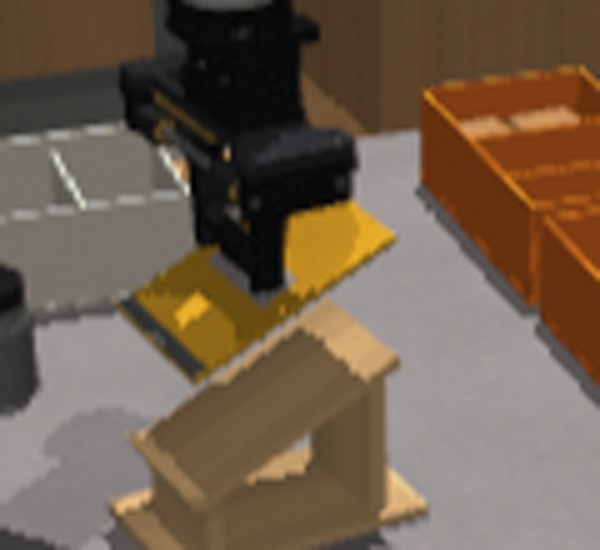

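Request:
step_arm:
  plan:
    - [0.1,-0.2,-0.03,0.03,1]
    - [0.148,-0.4,-0.03,0.06,1]
    - [0.148,-0.6,-0.03,0.06,1]
    - [0.148,-0.8,-0.03,0.06,1]
    - [0.148,-0.97,-0.03,0.06,1]
    - [0.148,-0.97,-0.03,0.06,1]

```text
t: 8.12
ee_pos: [0.491, -0.1013, 0.1991]
tool_rot: [-0.04, 0.999, -0.0, -0.0]
ft_force: [-0.4, 1.1, -3.5]
gripper_width: 0.0702
```

```bash
python3 mv.py .5023 -.216 .15 4.9
```

```text
t 8.12 [ 0.491  -0.1013  0.1991] yaw 4.59 F [-0.4   1.08 -3.52] w 0.0702
([-0.0069, -0.3842, 0.164], np.float64(-0.0035)) world->tool x,y,z per 1mm world x [-0.00332 -0.00027 -0.     ] y [-0.00027  0.00332 -0.     ]
```

Request:
step_arm:
  plan:
    - [-0.007,-0.2,0,-0.0035,1]
    - [-0.007,-0.384,0.05,-0.0035,1]
    - [-0.007,-0.384,0.12,-0.0035,1]
    - [-0.007,-0.384,0.164,-0.0035,1]
    - [-0.007,-0.384,0.164,-0.0035,1]
    - [-0.007,-0.384,0.164,-0.0035,1]

```text
t: 8.88
ee_pos: [0.5037, -0.2121, 0.1512]
tool_rot: [-0.046, 0.999, -0.0, 0.001]
ft_force: [0.3, -0.7, -4.1]
gripper_width: 0.0696
```

```bash
python3 mv.py;python3 - <<'E'
from h import *
save('top4',snapshot('top'));save('side4',snapshot('side'))
for t in ['plate','grip','hook_edge','lip_edge','seat','housing']:
    for c in('top','side'):
        r=tip_of(t,c);print(t,c,[(np.round(a['point'],4).tolist(),round(a['score'],2)) for a in r[:2]])
im=cv2.imread('pics/side4.png');cv2.imwrite('pics/side4z.png',cv2.resize(im[190:310,230:370],None,fx=5,fy=5,interpolation=cv2.INTER_CUBIC))
im=cv2.imread('pics/top4.png');cv2.imwrite('pics/top4z.png',cv2.resize(im[150:270,300:420],None,fx=5,fy=5,interpolation=cv2.INTER_CUBIC))
E
```

```text
t 8.88 [ 0.5037 -0.2121  0.1512] yaw 5.32 F [ 0.33 -0.68 -4.12] w 0.0696
plate top [([0.5217, -0.2101, 0.1408], 0.74)]
plate side [([0.5174, -0.2058, 0.1352], 0.61), ([0.5039, -0.2184, 0.0579], 0.35)]
grip top [([0.5044, -0.2128, 0.172], 0.83)]
grip side [([0.5032, -0.2135, 0.1716], 0.78)]
hook_edge top [([0.442, -0.2181, 0.1073], 0.78), ([0.3003, -0.4143, -0.001], 0.6)]
hook_edge side [([0.4398, -0.218, 0.1072], 0.89), ([0.304, -0.4149, -0.0023], 0.35)]
lip_edge top [([0.4415, -0.2184, 0.0762], 0.63)]
lip_edge side [([0.4365, -0.2214, 0.0738], 0.59), ([0.6838, -0.0045, -0.001], 0.44)]
seat top [([0.5067, -0.2157, 0.1714], 0.72), ([0.5194, -0.2104, 0.1403], 0.33)]
seat side [([0.5041, -0.2173, 0.0573], 0.71)]
housing top []
housing side [([0.5028, -0.2164, -0.0005], 0.73)]
```

View pics/side4z.png

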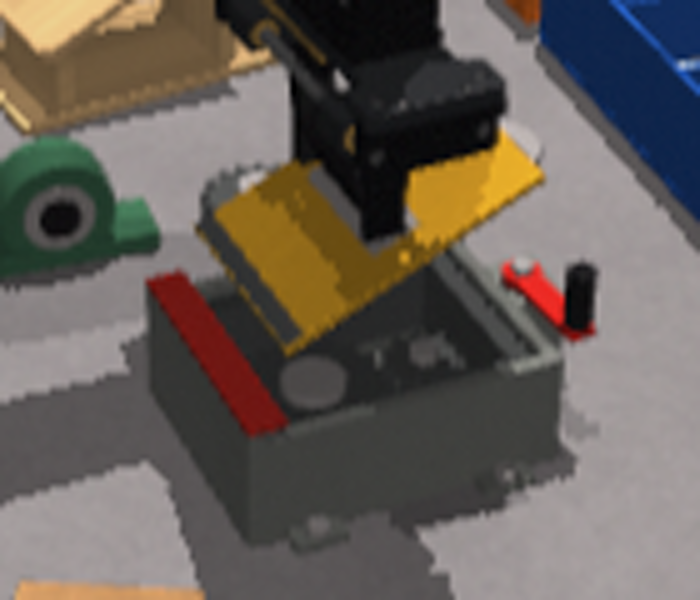

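View pics/top4z.png

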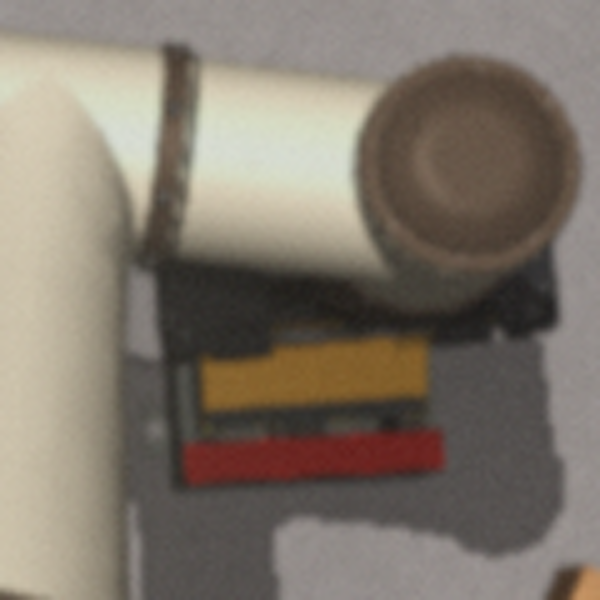

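```bash
python3 mv.py
python3 - <<'E'
import cv2,numpy as np
im=cv2.imread('pics/side4.png');a=cv2.resize(im[220:275,260:345],None,fx=9,fy=9,interpolation=cv2.INTER_CUBIC)
cv2.imwrite('pics/s4.png',cv2.convertScaleAbs(a,alpha=1.5))
im=cv2.imread('pics/top4.png');a=cv2.resize(im[210:250,330:395],None,fx=12,fy=12,interpolation=cv2.INTER_CUBIC)
cv2.imwrite('pics/t4.png',cv2.convertScaleAbs(a,alpha=2))
E
```

```text
t 9.57 [ 0.5029 -0.2129  0.1502] yaw 5.21 F [-0.33  0.02 -4.97] w 0.07
```

View pics/s4.png

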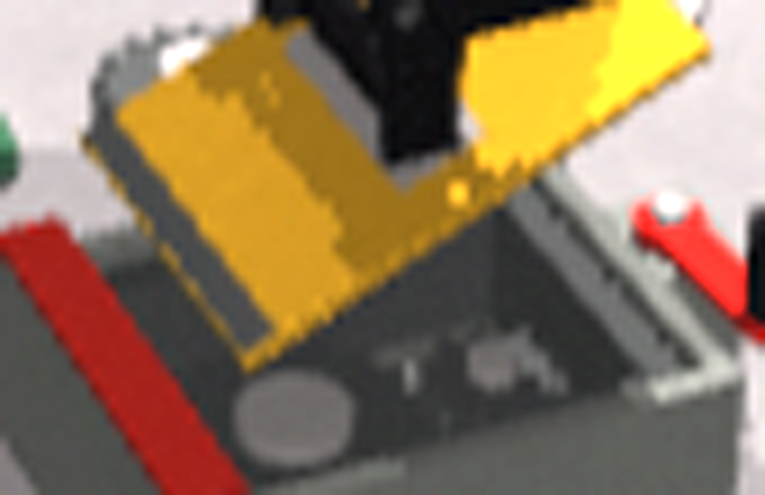

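View pics/t4.png

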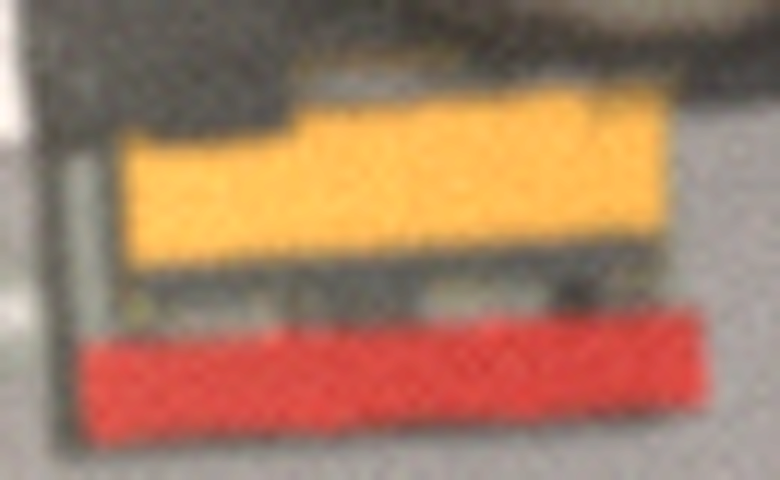

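```bash
cat > fitp.py <<'E'
from fit import *
def px(u,v,o,s): return ((u+.5)/s-.5+o[0],(v+.5)/s-.5+o[1])
def fitplate(tp,tm,sp,sm,x0,w=None):
    tm=np.array(tm)/1e3;sm=np.array(sm)/1e3
    T=lambda p,m:p[:3]+m@plateR(p[3],p[4]).T
    f=lambda p:np.r_[(proj('top',T(p,tm))-tp).ravel(),(proj('side',T(p,sm))-sp).ravel()]
    s=least_squares(f,x0,loss='soft_l1');return s.x,f(s.x)
E
python3 - <<'E'
from fitp import *
tp=[px(*a,(330,210),12) for a in [(124,268),(662,237)]];tm=[[-68,60,6],[-68,-60,6]]
sp=[px(*a,(260,220),9) for a in [(118,110),(275,328),(248,370),(83,140),(710,50)]];sm=[[-68,60,6],[-68,-60,6],[-80,-60,0],[-80,60,0],[80,-60,1]]
x,r=fitplate(tp,tm,sp,sm,[.517,-.21,.14,.08,.43])
print(x.round(4),np.degrees(x[3:]).round(2),r.round(2).tolist())
hook=x[:3]+plateR(x[3],x[4])@[-.08,0,0];gr=x[:3]+plateR(x[3],x[4])@[0,0,.032]
print('hook',hook,'grip',gr)
H=np.array([.5053,-.2159,0]);
for yaw in(4.6,5.2): print('hook in housing',Rz(-np.radians(yaw))@(hook-H))
# predicted from TCP
T=np.array([.5029,-.2129,.1502]);print('hook-TCP in housing',Rz(-np.radians(4.9))@(hook-T),'grip-TCP',Rz(-np.radians(4.9))@(gr-T))
lp=np.array([px(*a,(330,210),12) for a in [(80,345),(705,312),(708,408),(90,443)]]);lm=np.array([[-69,71,79],[-69,-71,79],[-91,-71,79],[-91,71,79]])/1e3
f=lambda p:(proj('top',np.array([p[0],p[1],0])+lm@Rz(p[2]).T)-lp).ravel()
s=least_squares(f,[.505,-.216,.08]);print('housing by lip',s.x.round(4),np.degrees(s.x[2]),s.fun.round(2))
E
```

```text
[ 0.5147 -0.2112  0.143   0.0731  0.4474] [ 4.19 25.63] [0.01, -0.52, 0.12, -0.35, -1.02, -0.3, -0.25, 0.46, -0.27, -0.07, 0.1, 0.26, 0.36, -0.16]
hook [ 0.44280007 -0.21642029  0.1084008 ] grip [ 0.50092667 -0.21216585  0.17186101]
hook in housing [-0.06234034  0.00449381  0.1084008 ]
hook in housing [-0.06228986  0.00514638  0.1084008 ]
hook-TCP in housing [-0.06018098  0.00162612 -0.0417992 ] grip-TCP [-0.00190341  0.00090003  0.02166101]
housing by lip [ 0.5051 -0.2167  0.0738] 4.230494385234947 [ 0.18  0.07 -0.26  0.01  0.17  0.01 -0.1  -0.09]
```

Request:
step_arm:
  plan:
    - [0,-0.016,0.0,0,1]
    - [0,-0.016,0.04,0,1]
    - [0,-0.016,0.08,0,1]
    - [0,-0.016,0.11,0,1]
    - [0,-0.016,0.12,0,1]
    - [0,-0.016,0.12,0,1]

```text
t: 10.32
ee_pos: [0.5033, -0.2176, 0.114]
tool_rot: [-0.046, 0.999, -0.0, -0.0]
ft_force: [-0.0, 1.2, -3.8]
gripper_width: 0.0693
```

```bash
python3 mv.py
python3 - <<'E'
from h import *
save('top5',snapshot('top'));save('side5',snapshot('side'))
im=cv2.imread('pics/side5.png');a=cv2.resize(im[225:285,260:345],None,fx=9,fy=9,interpolation=cv2.INTER_CUBIC)
cv2.imwrite('pics/s5.png',cv2.convertScaleAbs(a,alpha=1.5))
im=cv2.imread('pics/top5.png');a=cv2.resize(im[210:250,330:395],None,fx=12,fy=12,interpolation=cv2.INTER_CUBIC)
cv2.imwrite('pics/t5.png',cv2.convertScaleAbs(a,alpha=2))
E
```

```text
t 10.32 [ 0.5033 -0.2176  0.114 ] yaw 5.22 F [-0.04  1.15 -3.78] w 0.0693
```

View pics/s5.png

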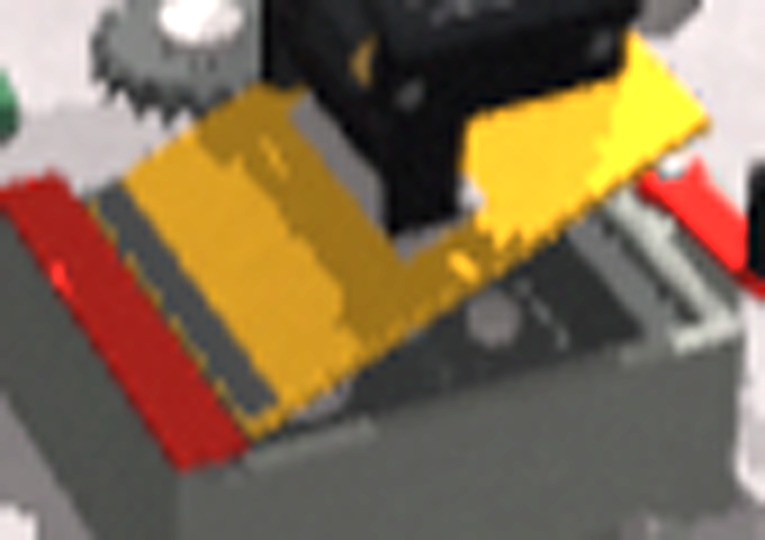

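View pics/t5.png

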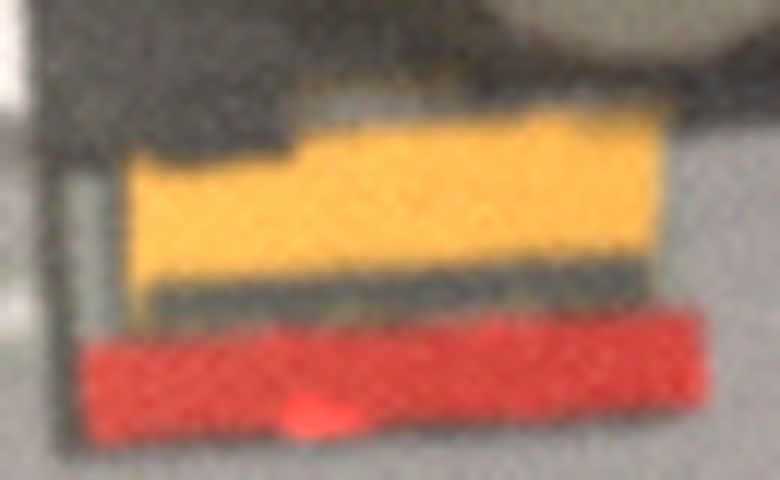

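Request:
step_arm:
  plan:
    - [0,0,0.012,0.005,1]
    - [0,0,0.022,0.005,1]
    - [0,0,0.028,0.005,1]
    - [0,0,0.028,0.005,1]

```text
t: 10.92
ee_pos: [0.5032, -0.2176, 0.1056]
tool_rot: [-0.042, 0.999, 0.0, -0.0]
ft_force: [0.1, 0.1, -5.3]
gripper_width: 0.0696
```

Request:
step_arm:
  plan:
    - [0,0,0.003,0,1]
    - [0,0,0.003,0,1]

```text
t: 11.18
ee_pos: [0.5033, -0.2176, 0.105]
tool_rot: [-0.042, 0.999, -0.0, -0.0]
ft_force: [-0.1, -0.5, -4.0]
gripper_width: 0.0697
```

Request:
step_arm:
  plan:
    - [0,0,0.003,0,1]
    - [0,0,0.003,0,1]

```text
t: 11.42
ee_pos: [0.5036, -0.2176, 0.1043]
tool_rot: [-0.042, 0.999, -0.0, 0.0]
ft_force: [-0.1, 0.4, -2.8]
gripper_width: 0.0691
```

Request:
step_arm:
  plan:
    - [0,0,0.003,0,1]
    - [0,0,0.003,0,1]

```text
t: 11.68
ee_pos: [0.5039, -0.2176, 0.1038]
tool_rot: [-0.042, 0.999, -0.0, 0.001]
ft_force: [0.7, 0.0, 1.8]
gripper_width: 0.0696
```

Request:
step_arm:
  plan:
    - [0,0,-0.004,0,1]
    - [0.015,0,-0.004,0,1]
    - [0.03,0,-0.004,0,1]
    - [0.04,0,-0.004,0,1]
    - [0.048,0,-0.004,0,1]
    - [0.048,0,-0.004,0,1]

```text
t: 12.42
ee_pos: [0.4881, -0.2187, 0.1042]
tool_rot: [-0.041, 0.999, 0.0, -0.001]
ft_force: [-0.0, 1.4, -1.2]
gripper_width: 0.0694
```

```bash
python3 mv.py
python3 - <<'E'
from h import *
save('top6',snapshot('top'));save('side6',snapshot('side'))
im=cv2.imread('pics/side6.png');a=cv2.resize(im[225:285,260:345],None,fx=9,fy=9,interpolation=cv2.INTER_CUBIC)
cv2.imwrite('pics/s6.png',cv2.convertScaleAbs(a,alpha=1.5))
im=cv2.imread('pics/top6.png');a=cv2.resize(im[210:250,330:395],None,fx=12,fy=12,interpolation=cv2.INTER_CUBIC)
cv2.imwrite('pics/t6.png',cv2.convertScaleAbs(a,alpha=2))
E
```

```text
t 12.43 [ 0.4881 -0.2187  0.1042] yaw 4.75 F [-0.01  1.36 -1.21] w 0.0694
```

View pics/s6.png

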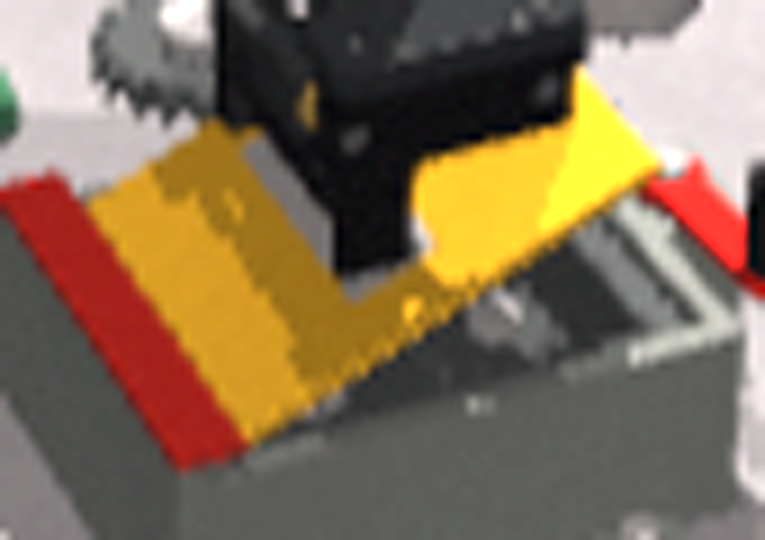

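View pics/t6.png

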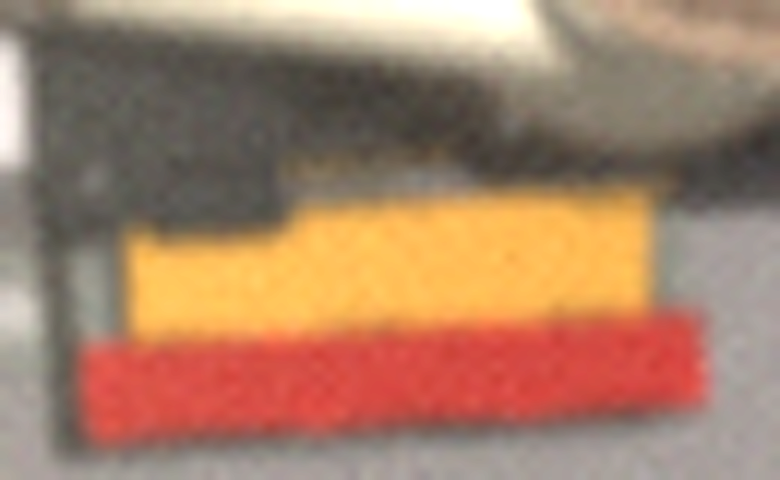

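Request:
step_arm:
  plan:
    - [0.005,0,0,0,1]
    - [0.005,0,0,0,1]

```text
t: 12.78
ee_pos: [0.4876, -0.219, 0.1044]
tool_rot: [-0.042, 0.999, -0.0, 0.0]
ft_force: [1.5, 0.4, -1.4]
gripper_width: 0.0694
```

Request:
step_arm:
  plan:
    - [0.004,0,0,0,1]
    - [0.004,0,0,0,1]

```text
t: 13.02
ee_pos: [0.4869, -0.2191, 0.1046]
tool_rot: [-0.042, 0.999, -0.0, 0.001]
ft_force: [2.4, 1.1, -1.3]
gripper_width: 0.0694
```

Request:
step_arm:
  plan:
    - [0.004,0,0,0,1]
    - [0.004,0,0,0,1]
    - [0.004,0,0,0,1]

```text
t: 13.4
ee_pos: [0.4866, -0.2191, 0.1049]
tool_rot: [-0.042, 0.999, -0.0, 0.002]
ft_force: [5.1, 1.7, -1.2]
gripper_width: 0.0699
```

```bash
python3 mv.py
python3 - <<'E'
from h import *
save('top7',snapshot('top'));save('side7',snapshot('side'))
for t in ['plate','grip']:
    for c in('top','side'):
        r=tip_of(t,c);print(t,c,[(np.round(a['point'],4).tolist(),round(a['score'],2)) for a in r[:2]])
im=cv2.imread('pics/side7.png');a=cv2.resize(im[225:285,260:345],None,fx=9,fy=9,interpolation=cv2.INTER_CUBIC)
cv2.imwrite('pics/s7.png',cv2.convertScaleAbs(a,alpha=1.5))
E
```

```text
t 13.4 [ 0.4866 -0.2191  0.1049] yaw 4.78 F [ 5.09  1.72 -1.25] w 0.0699
plate top [([0.5039, -0.2166, 0.0954], 0.68), ([0.2996, -0.4189, 0.0016], 0.17)]
plate side [([0.5009, -0.2169, 0.0935], 0.65)]
grip top [([0.4905, -0.2194, 0.1257], 0.67)]
grip side [([0.4845, -0.2194, 0.1224], 0.96)]
```

View pics/s7.png

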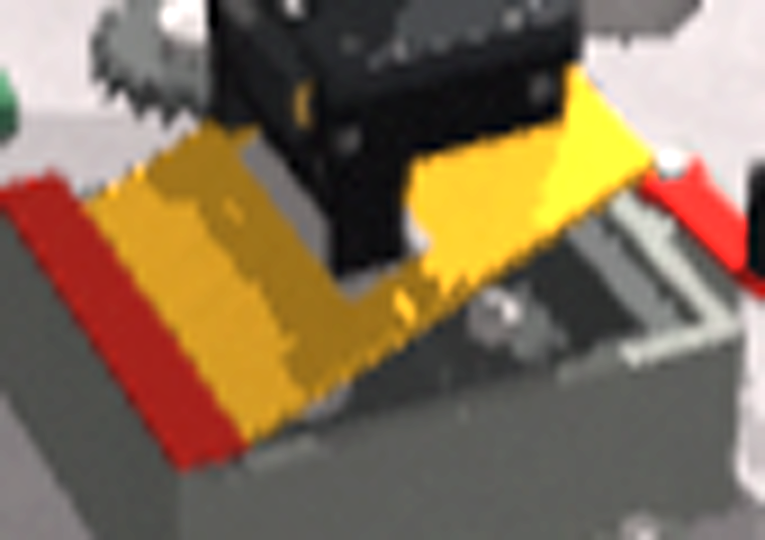

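Request:
step_arm:
  plan:
    - [-0.003,0,0,0,1]
    - [-0.008,0,0.004,0,1]
    - [-0.013,0,0.009,0,1]
    - [-0.018,0,0.014,0,1]
    - [-0.023,0,0.019,0,1]
    - [-0.023,0,0.019,0,1]

```text
t: 14.45
ee_pos: [0.4919, -0.2187, 0.0985]
tool_rot: [-0.042, 0.999, -0.0, -0.0]
ft_force: [2.1, 0.1, 3.7]
gripper_width: 0.07
```

```bash
python3 mv.py
python3 - <<'E'
from h import *
save('side8',snapshot('side'))
im=cv2.imread('pics/side8.png');a=cv2.resize(im[225:285,260:345],None,fx=9,fy=9,interpolation=cv2.INTER_CUBIC)
cv2.imwrite('pics/s8.png',cv2.convertScaleAbs(a,alpha=1.5))
E
```

```text
t 14.45 [ 0.4919 -0.2187  0.0985] yaw 4.77 F [2.11 0.09 3.71] w 0.07
```

View pics/s8.png

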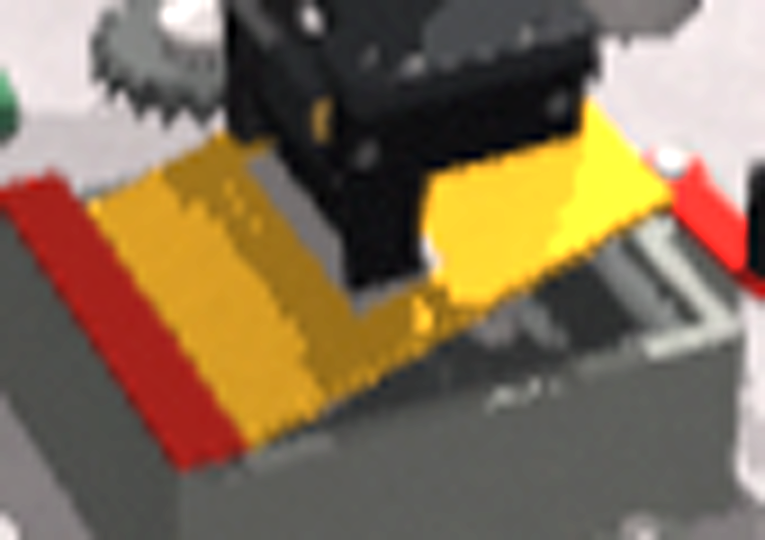

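Request:
step_arm:
  plan:
    - [-0.004,0,0.005,0,1]
    - [-0.008,0,0.01,0,1]
    - [-0.012,0,0.015,0,1]
    - [-0.016,0,0.0195,0,1]

```text
t: 15.0
ee_pos: [0.4961, -0.2182, 0.0923]
tool_rot: [-0.041, 0.999, 0.0, -0.001]
ft_force: [0.9, -0.9, 2.3]
gripper_width: 0.0699
```

Request:
step_arm:
  plan:
    - [-0.004,0,0.005,0,1]
    - [-0.007,0,0.01,0,1]
    - [-0.011,0,0.015,0,1]
    - [-0.014,0,0.0205,0,1]

```text
t: 15.5
ee_pos: [0.4999, -0.2176, 0.086]
tool_rot: [-0.041, 0.999, 0.0, -0.001]
ft_force: [-0.7, -0.7, 1.1]
gripper_width: 0.0697
```

```bash
python3 mv.py
python3 - <<'E'
from h import *
save('side9',snapshot('side'))
im=cv2.imread('pics/side9.png');a=cv2.resize(im[225:285,260:345],None,fx=9,fy=9,interpolation=cv2.INTER_CUBIC)
cv2.imwrite('pics/s9.png',cv2.convertScaleAbs(a,alpha=1.5))
E
```

```text
t 15.5 [ 0.4999 -0.2176  0.086 ] yaw 4.74 F [-0.74 -0.67  1.07] w 0.0697
```

View pics/s9.png

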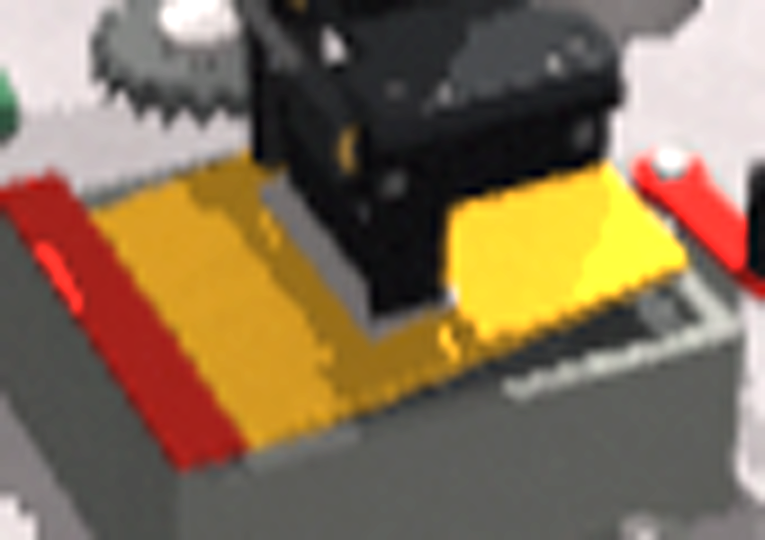

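Request:
step_arm:
  plan:
    - [-0.002,0,0.005,0,1]
    - [-0.005,0,0.01,0,1]
    - [-0.008,0,0.015,0,1]
    - [-0.01,0,0.0205,0,1]

```text
t: 16.05
ee_pos: [0.5033, -0.2173, 0.0801]
tool_rot: [-0.041, 0.999, 0.0, -0.001]
ft_force: [-3.5, 0.9, 0.4]
gripper_width: 0.0699
```

```bash
python3 mv.py
python3 - <<'E'
from h import *
save('side10',snapshot('side'))
im=cv2.imread('pics/side10.png');a=cv2.resize(im[225:285,260:345],None,fx=9,fy=9,interpolation=cv2.INTER_CUBIC)
cv2.imwrite('pics/s10.png',cv2.convertScaleAbs(a,alpha=1.5))
E
```

```text
t 16.05 [ 0.5033 -0.2173  0.0801] yaw 4.74 F [-3.51  0.91  0.44] w 0.0699
```

View pics/s10.png

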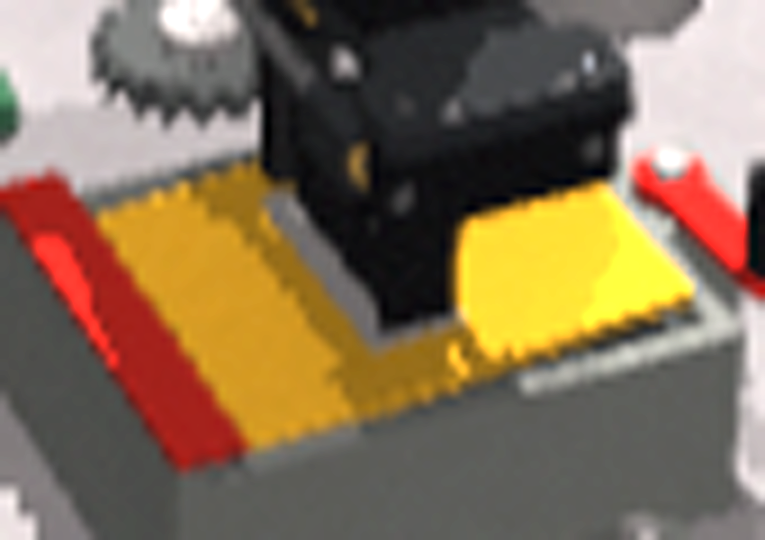

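Run:
```python
from fitp import *
im=cv2.imread('pics/side10.png');a=cv2.resize(im[240:275,295:345],None,fx=15,fy=15,interpolation=cv2.INTER_CUBIC)
cv2.imwrite('pics/s10b.png',cv2.convertScaleAbs(a,alpha=1.6))
save('top10',snapshot('top'))
im=cv2.imread('pics/top10.png');a=cv2.resize(im[160:260,320:400],None,fx=6,fy=6,interpolation=cv2.INTER_CUBIC)
cv2.imwrite('pics/t10.png',cv2.convertScaleAbs(a,alpha=1.6))
```

```text
(no output)
```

View pics/s10b.png

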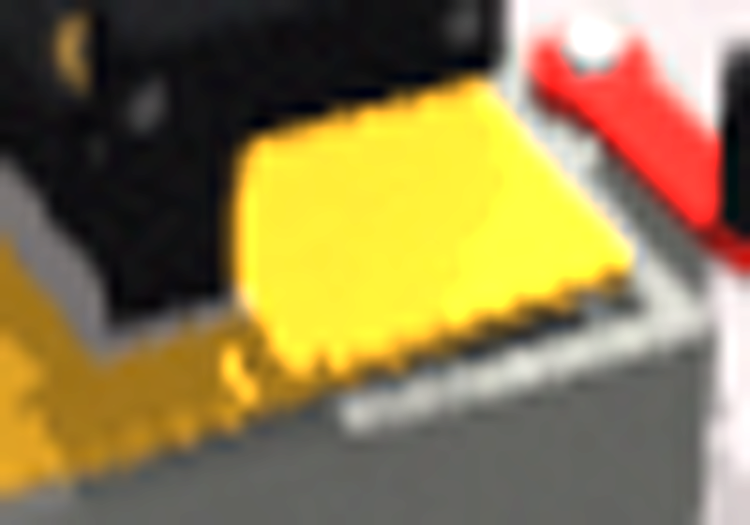

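View pics/t10.png

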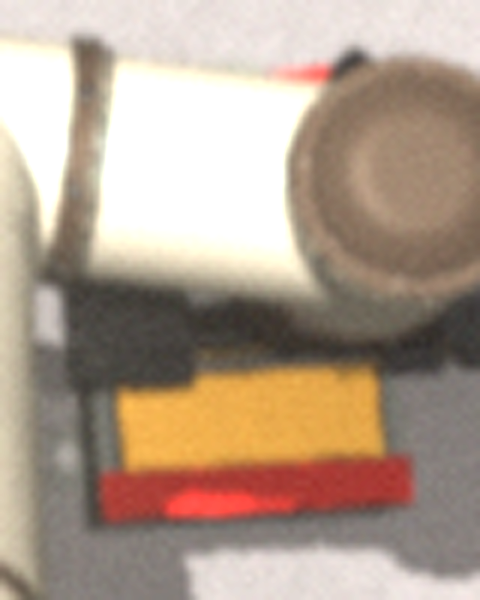

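Run:
```python
from fitp import *
c=px(632,262,(295,240),15)
H=np.array([.5053,-.2159,0]);yaw=np.radians(4.75)
print('wall corner pred (91,-71,68)',proj('side',H+Rz(yaw)@[.091,-.071,.068]),'seen',px(710,312,(295,240),15))
for dy in(-.002,0,.002):
    def f(p):
        P=H+Rz(yaw)@(np.array([p[0],dy,.060])+plateR(0,p[1])@[.16,-.06,.006]);return (proj('side',P)[0]-c)
    s=least_squares(f,[-.08,.1]);print(dy,s.x[0],np.degrees(s.x[1]),'far lower x',s.x[0]+.16*np.cos(s.x[1]),'far z',.16*np.sin(s.x[1]))
```

```text
wall corner pred (91,-71,68) [[342.16119614 261.52308667]] seen (341.8666666666667, 260.3333333333333)
-0.002 -0.08017700097280747 5.220341117064326 far lower x 0.07915934455140808 far z 0.014557781252230497
0 -0.07914766226121205 4.5706137478654 far lower x 0.08034351859089765 far z 0.012750028643090995
0.002 -0.07809761972822976 3.9217531619463015 far lower x 0.08152772170425127 far z 0.01094305133698361
```

Request:
step_arm:
  plan:
    - [0.0,0,0.004,0,1]
    - [-0.002,0,0.008,0,1]
    - [-0.003,0,0.012,0,1]
    - [-0.005,0,0.016,0,1]
    - [-0.005,0,0.016,0,1]

```text
t: 16.77
ee_pos: [0.5057, -0.2173, 0.0757]
tool_rot: [-0.042, 0.999, 0.0, 0.0]
ft_force: [-1.5, 1.2, 0.9]
gripper_width: 0.0696
```

```bash
python3 mv.py
python3 - <<'E'
from h import *
save('side11',snapshot('side'))
im=cv2.imread('pics/side11.png');a=cv2.resize(im[225:285,260:345],None,fx=9,fy=9,interpolation=cv2.INTER_CUBIC)
cv2.imwrite('pics/s11.png',cv2.convertScaleAbs(a,alpha=1.5))
E
```

```text
t 16.77 [ 0.5057 -0.2173  0.0757] yaw 4.76 F [-1.52  1.16  0.92] w 0.0696
```

View pics/s11.png

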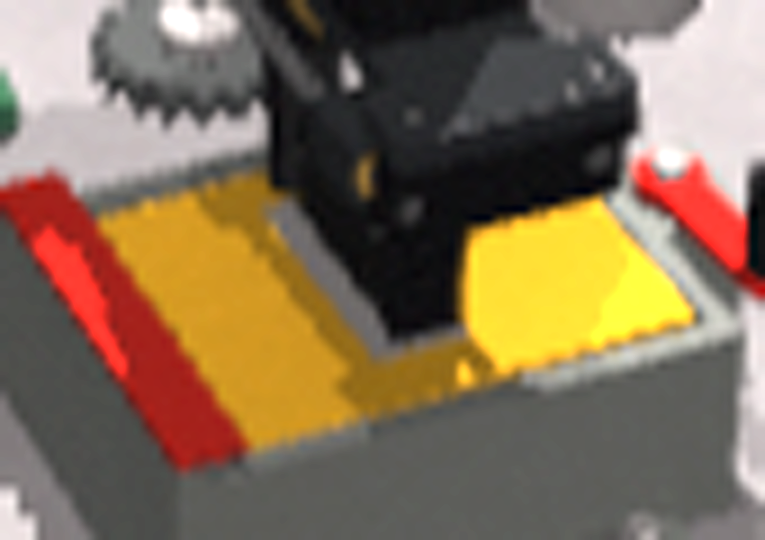

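Request:
step_arm:
  plan:
    - [-0.001,0,0.003,0,1]
    - [-0.002,0,0.006,0,1]
    - [-0.002,0,0.006,0,1]

```text
t: 17.2
ee_pos: [0.5063, -0.2174, 0.0739]
tool_rot: [-0.042, 0.999, -0.0, 0.0]
ft_force: [-1.0, 1.9, 0.7]
gripper_width: 0.0695
```

Request:
step_arm:
  plan:
    - [-0.001,0,0.003,0,1]
    - [-0.001,0,0.005,0,1]
    - [-0.001,0,0.005,0,1]

```text
t: 17.58
ee_pos: [0.5066, -0.2174, 0.073]
tool_rot: [-0.042, 0.999, -0.0, 0.0]
ft_force: [-1.6, 2.4, 4.3]
gripper_width: 0.0694
```

```bash
python3 mv.py
python3 - <<'E'
from h import *
save('side12',snapshot('side'))
im=cv2.imread('pics/side12.png');a=cv2.resize(im[225:285,260:345],None,fx=9,fy=9,interpolation=cv2.INTER_CUBIC)
cv2.imwrite('pics/s12.png',cv2.convertScaleAbs(a,alpha=1.5))
E
```

```text
t 17.57 [ 0.5066 -0.2174  0.073 ] yaw 4.78 F [-1.56  2.4   4.32] w 0.0694
```

View pics/s12.png

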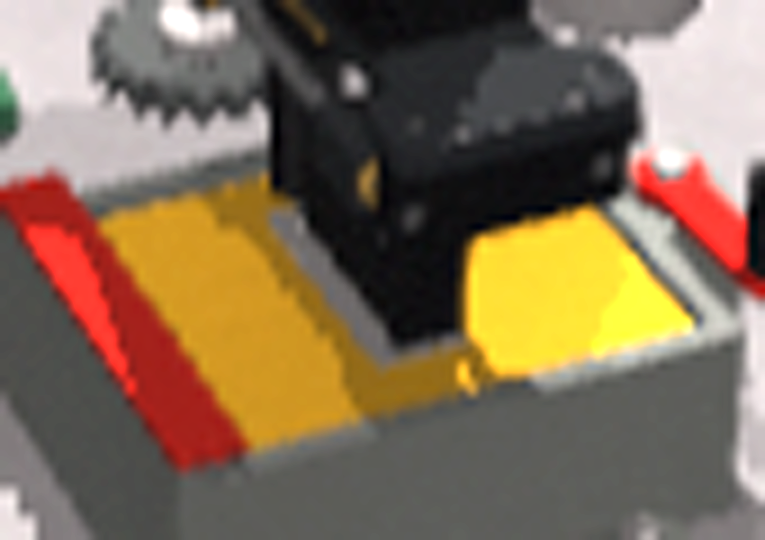

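Request:
step_arm:
  plan:
    - [0,0,0.003,0,1]
    - [0,0,0.005,0,1]
    - [0,0,0.005,0,1]

```text
t: 18.0
ee_pos: [0.5067, -0.2173, 0.073]
tool_rot: [-0.042, 0.999, -0.0, 0.001]
ft_force: [-4.8, 4.9, 13.8]
gripper_width: 0.0698
```

Request:
step_arm:
  plan:
    - [0,0,-0.003,0,1]
    - [0,0,-0.004,0,1]
    - [0,0,-0.004,0,-0.75]
    - [0,0,-0.004,0,-1]
    - [0,0,-0.004,0,-1]
    - [0,0,-0.004,0,-1]
    - [0,0,-0.004,0,-1]
  force: 20

```text
t: 18.88
ee_pos: [0.5064, -0.2174, 0.072]
tool_rot: [-0.042, 0.999, -0.0, 0.0]
ft_force: [0.3, -0.5, 0.1]
gripper_width: 0.087
```

```bash
python3 mv.py
```

```text
t 18.88 [ 0.5064 -0.2174  0.072 ] yaw 4.76 F [ 0.32 -0.45  0.09] w 0.087
```

Request:
step_arm:
  plan:
    - [0,0,-0.03,0,-1]
    - [0,0,-0.1,0,-1]
    - [0,0,-0.25,0,-1]
    - [0,0,-0.4,0,-1]
    - [0.3,0.5,-0.45,0,-1]
    - [0.3,0.5,-0.45,0,-1]
    - [0.3,0.5,-0.45,0,-1]
    - [0.3,0.5,-0.45,0,-1]

```text
t: 19.88
ee_pos: [0.4028, -0.0737, 0.2086]
tool_rot: [-0.044, 0.999, 0.0, 0.001]
ft_force: [0.2, -0.0, 0.6]
gripper_width: 0.0871
```

```bash
python3 mv.py
python3 - <<'E'
from h import *
save('side13',snapshot('side'));save('top13',snapshot('top'))
for t in ['plate','grip','catch_knob']:
    for c in('top','side'):
        r=tip_of(t,c);print(t,c,[(np.round(a['point'],4).tolist(),round(a['score'],2)) for a in r[:2]])
im=cv2.imread('pics/side13.png');a=cv2.resize(im[225:310,250:360],None,fx=7,fy=7,interpolation=cv2.INTER_CUBIC)
cv2.imwrite('pics/s13.png',a)
im=cv2.imread('pics/top13.png');a=cv2.resize(im[155:255,320:400],None,fx=6,fy=6,interpolation=cv2.INTER_CUBIC)
cv2.imwrite('pics/t13.png',cv2.convertScaleAbs(a,alpha=1.2))
E
```

```text
t 19.88 [ 0.4028 -0.0737  0.2086] yaw 5.02 F [ 0.21 -0.02  0.65] w 0.0871
plate top [([0.4382, -0.2173, 0.0749], 0.31)]
plate side [([0.5105, -0.2142, 0.0599], 0.71)]
grip top [([0.5095, -0.2154, 0.0918], 0.83), ([0.497, 0.1974, 0.0007], 0.5)]
grip side [([0.5097, -0.2164, 0.0927], 0.83)]
catch_knob top [([0.6165, -0.2595, 0.0972], 0.48)]
catch_knob side [([0.6171, -0.2608, 0.0923], 0.64)]
```

View pics/s13.png

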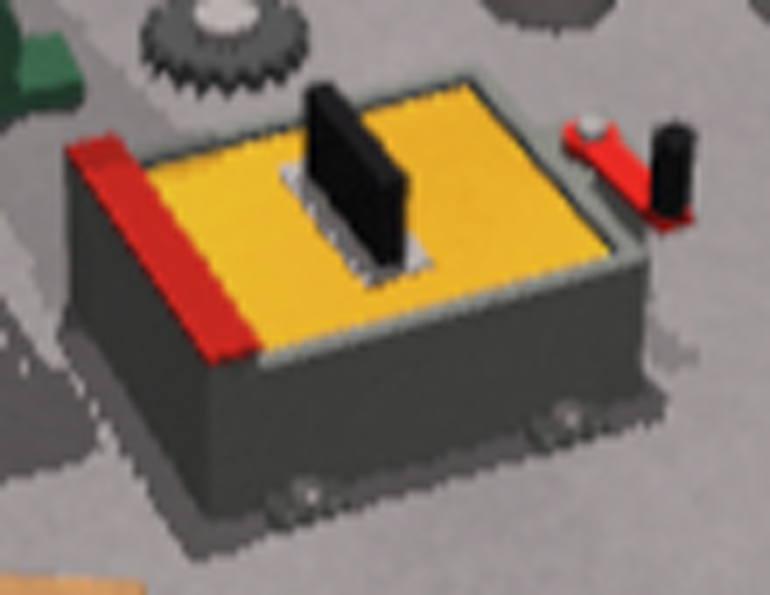

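View pics/t13.png

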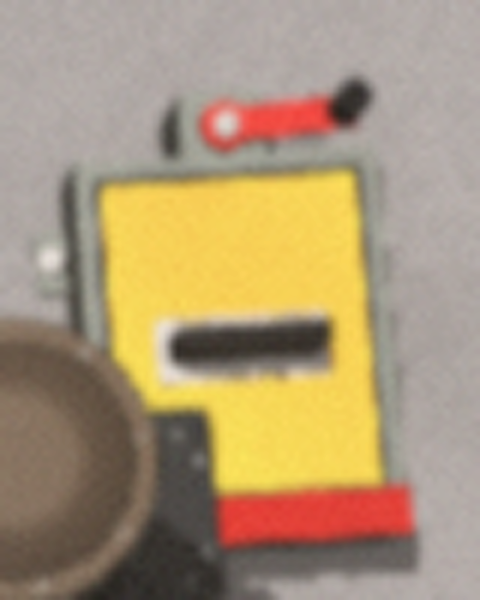

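```bash
python3 mv.py .617 -.2602 .2 52; python3 -c "
from bench import *;print(get_state()['joint_pos'].round(3))"
```

```text
t 20.27 [ 0.4045 -0.076   0.2067] yaw 4.67 F [-0.8   0.87  0.27] w 0.087
([-0.6561, -0.6697, 0.0219], np.float64(-0.5259)) world->tool x,y,z per 1mm world x [-0.00332 -0.00027 -0.     ] y [-0.00027  0.00332 -0.     ]
[ 0.213  0.026 -0.5    0.    -1.045 -1.702]
```

Request:
step_arm:
  plan:
    - [-0.656,-0.67,0.02,-0.526,-0.15]
    - [-0.656,-0.67,0.02,-0.526,-0.15]
    - [-0.656,-0.67,0.02,-0.526,-0.15]
    - [-0.656,-0.67,0.02,-0.526,-0.15]
    - [-0.656,-0.67,0.02,-0.526,-0.15]
    - [-0.656,-0.67,0.02,-0.526,-0.15]
    - [-0.656,-0.67,0.02,-0.526,-0.15]
    - [-0.656,-0.67,0.02,-0.526,-0.15]

```text
t: 21.28
ee_pos: [0.6164, -0.2588, 0.2015]
tool_rot: [-0.439, 0.898, 0.0, 0.0]
ft_force: [-0.7, 0.4, 0.1]
gripper_width: 0.0502
```

```bash
python3 mv.py .617 -.2602 .13 52;python3 mv.py .617 -.2602 .084 52
```

```text
t 21.27 [ 0.6164 -0.2588  0.2015] yaw 52.11 F [-0.67  0.41  0.07] w 0.0502
([0.0023, -0.0045, 0.2384], np.float64(0.0012)) world->tool x,y,z per 1mm world x [-0.00205 -0.00263  0.     ] y [-0.00263  0.00205  0.     ]
t 21.27 [ 0.6164 -0.2588  0.2015] yaw 52.11 F [-0.67  0.41  0.07] w 0.0502
([0.0023, -0.0045, 0.3917], np.float64(0.0012)) world->tool x,y,z per 1mm world x [-0.00205 -0.00263  0.     ] y [-0.00263  0.00205  0.     ]
```

Request:
step_arm:
  plan:
    - [0.002,-0.004,0.1,0,-0.15]
    - [0.002,-0.004,0.22,0,-0.15]
    - [0.002,-0.004,0.26,0,-0.15]
    - [0.002,-0.004,0.26,0,-0.15]

```text
t: 21.78
ee_pos: [0.6174, -0.2602, 0.1233]
tool_rot: [-0.439, 0.898, 0.0, -0.0]
ft_force: [0.4, -0.2, -0.0]
gripper_width: 0.0502
```

```bash
python3 mv.py .617 -.2602 .084 52
python3 - <<'E'
from h import *
save('side14',snapshot('side'))
im=cv2.imread('pics/side14.png');a=cv2.resize(im[195:295,290:400],None,fx=6,fy=6,interpolation=cv2.INTER_CUBIC)
cv2.imwrite('pics/s14.png',cv2.convertScaleAbs(a,alpha=1.5))
E
```

```text
t 21.77 [ 0.6174 -0.2602  0.1233] yaw 52.14 F [ 0.38 -0.16 -0.02] w 0.0502
([0.0007, 0.0009, 0.1311], np.float64(0.0016)) world->tool x,y,z per 1mm world x [-0.00205 -0.00263 -0.     ] y [-0.00263  0.00205 -0.     ]
```

View pics/s14.png

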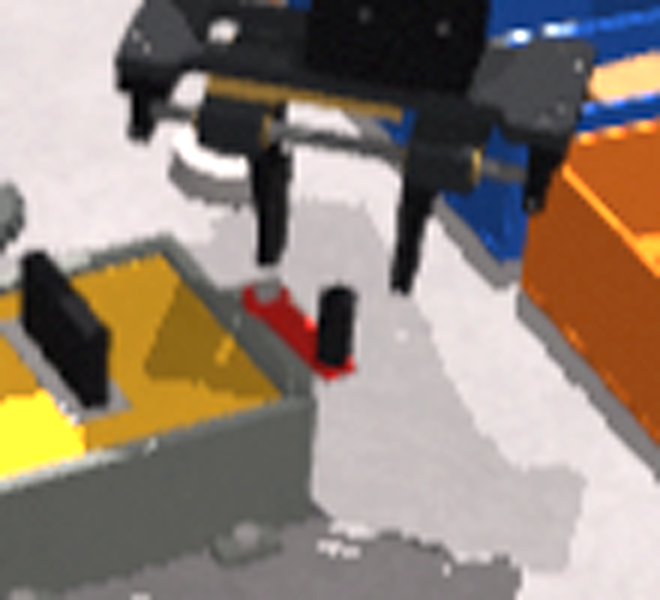

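Request:
step_arm:
  plan:
    - [0,0,0.06,0,-0.15]
    - [0,0,0.124,0,-0.15]
    - [0,0,0.124,0,-0.15]
    - [0,0,0.124,0,0.3]
    - [0,0,0.124,0,0.7]
    - [0,0,0.124,0,0.9]
    - [0,0,0.124,0,0.9]
    - [0,0,0.124,0,0.9]
  force: 10

```text
t: 22.82
ee_pos: [0.6182, -0.2613, 0.0864]
tool_rot: [-0.439, 0.898, -0.001, 0.001]
ft_force: [2.4, -3.2, -0.0]
gripper_width: 0.0159
```

```bash
python3 mv.py
python3 - <<'E'
from mv import *
s,M,y=cur()
pv=np.array([.6089,-.2073]);k0=s['ee_pos'][:2]
print('r',np.linalg.norm(k0-pv))
hy=4.75
th0=np.degrees(np.arctan2(*(k0-pv)[::-1]))+180-hy;print('theta0',th0)
r=.055
for th in np.linspace(th0,-4,12)[1:]:
    a=np.radians(180+th+hy);P=np.r_[pv+np.linalg.norm(k0-pv)*np.array([np.cos(a),np.sin(a)]),s['ee_pos'][2]]
    print(round(th,1),(M.T@(P-s['ee_pos'])/.3).round(3))
E
```

```text
t 22.82 [ 0.6182 -0.2613  0.0864] yaw 52.11 F [ 2.38 -3.19 -0.01] w 0.0159
r 0.05480236147334442
theta0 95.06809934537652
86.1 [ 0.02   0.021 -0.   ]
77.1 [ 0.036  0.045 -0.   ]
68.0 [ 0.048  0.071 -0.   ]
59.0 [ 0.056  0.098 -0.   ]
50.0 [ 0.06   0.127 -0.   ]
41.0 [ 0.059  0.155 -0.   ]
32.0 [ 0.053  0.183 -0.   ]
23.0 [ 0.043  0.21  -0.   ]
14.0 [ 0.03   0.236 -0.001]
5.0 [ 0.012  0.258 -0.001]
-4.0 [-0.009  0.278 -0.001]
```

Request:
step_arm:
  plan:
    - [0.01,0.01,0,0,0.9]
    - [0.02,0.021,0,0,0.9]
    - [0.036,0.045,0,0,0.9]
    - [0.048,0.071,0,0,0.9]
    - [0.056,0.098,0,0,0.9]
    - [0.06,0.127,0,0,0.9]
    - [0.059,0.155,0,0,0.9]
    - [0.053,0.183,0,0,0.9]
    - [0.043,0.21,0,0,0.9]
    - [0.03,0.236,0,0,0.9]
    - [0.03,0.236,0,0,0.9]

```text
t: 24.2
ee_pos: [0.5557, -0.2229, 0.086]
tool_rot: [-0.44, 0.898, 0.001, -0.0]
ft_force: [-0.4, -0.3, 2.2]
gripper_width: 0.0157
```

```bash
python3 mv.py .5541 -.2119 .086;  python3 - <<'E'
from mv import *
s,M,y=cur()
pv=np.array([.6089,-.2073]);k0=s['ee_pos'][:2]
th=np.degrees(np.arctan2(*(k0-pv)[::-1]));print('r',np.linalg.norm(k0-pv),'th',(th%360)-180-4.75)
for th in (5,2,0,-2,-4):
    a=np.radians(180+th+4.75);P=np.r_[pv+.0548*np.array([np.cos(a),np.sin(a)]),s['ee_pos'][2]]
    print(th,(M.T@(P-s['ee_pos'])/.3).round(4))
E
```

```text
t 24.2 [ 0.5557 -0.2229  0.086 ] yaw 52.16 F [-0.37 -0.28  2.21] w 0.0157
([-0.0258, 0.0267, 0.0], 0) world->tool x,y,z per 1mm world x [-0.00204 -0.00263 -0.     ] y [-0.00263  0.00204  0.     ]
r 0.05547240792256316 th 11.599289275886804
5 [-0.0151  0.015   0.    ]
2 [-0.0217  0.0219  0.    ]
0 [-0.0263  0.0263  0.    ]
-2 [-0.0311  0.0305  0.    ]
-4 [-0.036   0.0346  0.    ]
```

Request:
step_arm:
  plan:
    - [-0.008,0.008,0,0,0.9]
    - [-0.015,0.015,0,0,0.9]
    - [-0.022,0.022,0,0,0.9]
    - [-0.027,0.027,0,0,0.9]
    - [-0.027,0.027,0,0,0.9]

```text
t: 24.82
ee_pos: [0.555, -0.2128, 0.086]
tool_rot: [-0.439, 0.898, -0.0, 0.0]
ft_force: [-0.1, -3.9, 1.7]
gripper_width: 0.016
```

Request:
step_arm:
  plan:
    - [-0.004,0.004,0,0,0.9]
    - [-0.006,0.006,0,0,0.9]
    - [-0.006,0.006,0,0,0.9]

```text
t: 25.2
ee_pos: [0.5551, -0.2125, 0.086]
tool_rot: [-0.439, 0.898, -0.002, -0.0]
ft_force: [0.3, -13.1, -1.1]
gripper_width: 0.0156
```

Request:
step_arm:
  plan:
    - [0.004,-0.004,0,0,0.9]
    - [0.004,-0.004,0,0,0.9]
    - [0.004,-0.004,0,0,0.4]
    - [0.004,-0.004,0,0,0.2]
    - [0.004,-0.004,0,0,0.2]

```text
t: 25.82
ee_pos: [0.5544, -0.2112, 0.0855]
tool_rot: [-0.439, 0.898, 0.001, -0.0]
ft_force: [0.3, 0.1, -0.4]
gripper_width: 0.0332
```

```bash
python3 mv.py
```

```text
t 25.82 [ 0.5544 -0.2112  0.0855] yaw 52.12 F [ 0.29  0.13 -0.35] w 0.0332
```

Free of force, so I lift straight up, move aside and look.

Request:
step_arm:
  plan:
    - [0,0,-0.1,0,0.2]
    - [0,0,-0.25,0,0.2]
    - [0,0,-0.45,0,0.2]
    - [0,0.5,-0.5,0,0.2]
    - [0,0.7,-0.5,0,0.2]
    - [0,0.7,-0.5,0,0.2]
    - [0,0.7,-0.5,0,0.2]
    - [0,0.7,-0.5,0,0.2]
    - [0,0.7,-0.5,0,0.2]

```text
t: 26.95
ee_pos: [0.3896, -0.0829, 0.236]
tool_rot: [-0.439, 0.898, -0.0, 0.0]
ft_force: [0.1, -0.1, 0.5]
gripper_width: 0.0344
```

```bash
python3 mv.py
python3 - <<'E'
from h import *
save('side15',snapshot('side'));save('top15',snapshot('top'))
for t in ['plate','grip','catch_knob']:
    for c in('top','side'):
        r=tip_of(t,c);print(t,c,[(np.round(a['point'],4).tolist(),round(a['score'],2)) for a in r[:2]])
im=cv2.imread('pics/side15.png');a=cv2.resize(im[225:310,250:360],None,fx=7,fy=7,interpolation=cv2.INTER_CUBIC)
cv2.imwrite('pics/s15.png',a)
im=cv2.imread('pics/top15.png');a=cv2.resize(im[155:255,320:400],None,fx=6,fy=6,interpolation=cv2.INTER_CUBIC)
cv2.imwrite('pics/t15.png',cv2.convertScaleAbs(a,alpha=1.2))
E
```

```text
t 26.95 [ 0.3896 -0.0829  0.236 ] yaw 52.12 F [ 0.08 -0.09  0.47] w 0.0344
plate top [([0.5085, -0.2186, 0.0595], 0.83), ([0.429, -0.2225, 0.0612], 0.47)]
plate side [([0.5093, -0.2141, 0.0563], 0.64)]
grip top [([0.5096, -0.2177, 0.0927], 0.94)]
grip side [([0.5078, -0.2195, 0.0924], 0.78), ([0.4921, 0.1911, 0.0037], 0.18)]
catch_knob top [([0.5582, -0.2111, 0.0972], 0.65)]
catch_knob side [([0.555, -0.2109, 0.0932], 0.52)]
```

View pics/s15.png

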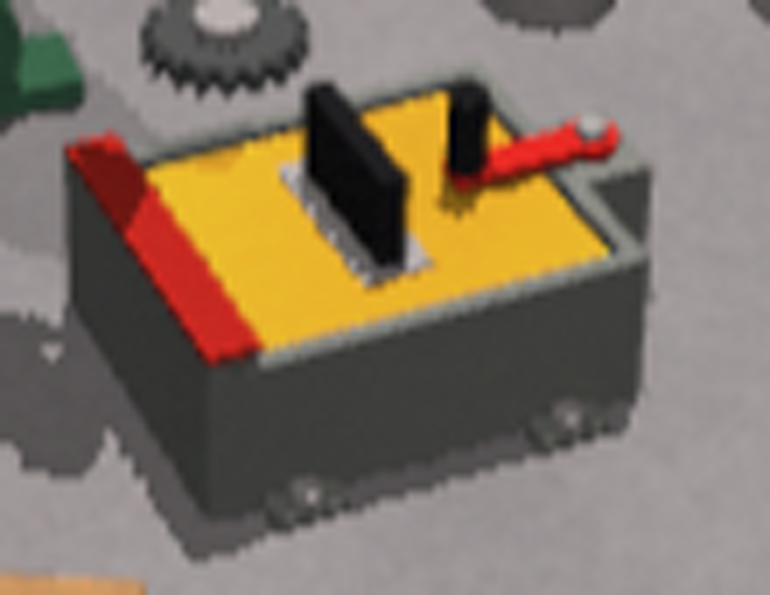

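View pics/t15.png

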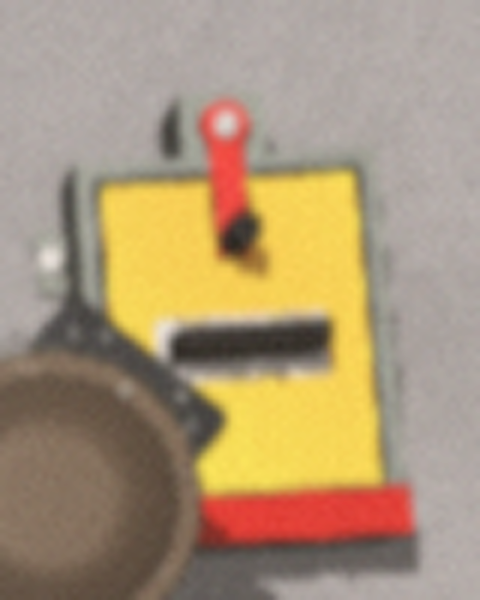

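View pics/side15.png

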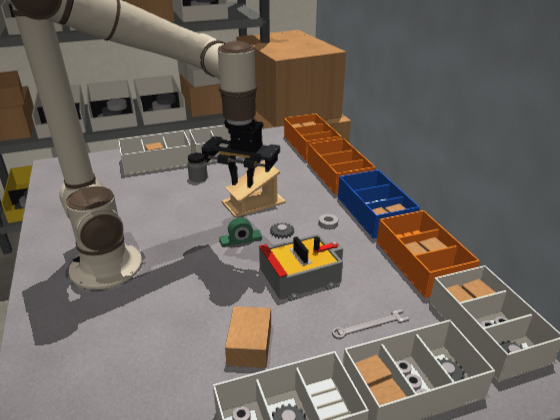

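```bash
python3 -c "
from bench import *;print(finish_job())"
```

```text
the job is handed in; nothing more can be done
None
```

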